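# Click the sliding hook into its mint notch

### The arm

A 6-joint arm with a two-finger parallel gripper is mounted at the origin on the work surface. World frame = base frame: x ahead of the robot, y to its left, z up, the work surface at z = 0. Lengths are in m, angles in rad, forces in N, time in s.
With the tool pointing down it reaches from about 0.25 to 0.775 m from the base axis. Payload 8.9 kg.
Tool frame: the origin (TCP) lies at the very end of the fingers, on their centre line; the grasp point (between the pads) lies 19 mm behind it; x points along the fingers, z is the direction in which the jaws open and shut, and the axes are right-handed (so a half turn about x gives the same grasp; the last joint's range is limited). The gripper opens to 85 mm and grips with 20 to 120 N. Pads are 22 mm wide; open, the fingers measure 114 mm over their backs; the gripper's body (76 mm by 85 mm) begins 54 mm behind the grasp point. The pads swing forward as they close: fully open they stand 13 mm farther back than shut.
Start: joints at [1.171, 0.291, -0.153, 1.127, 0, 1.431], TCP at [0.135, 0.507, 0.231] pointing down, gripper open.
Joint ranges: [-2.52, 2.52], [-0.91, 1.74], [-1.3, 1.37], [-1.96, 2.02], [-1.52, 1.47], [-3.14, 3.14]. Speed limits (rad/s): [2.22, 2.22, 2.79, 3.14, 3.14, 3.14].

### API

Orientations are given as [roll, pitch, yaw] about the fixed x, y, z axes, in that order (R = Rz(yaw) Ry(pitch) Rx(roll)).
In Python, from cell import robot, vision, hand_in gives the robot as it stands.
- The arm moves only by the tool play_rows, never from a script. Its arguments are lists of equal length, an entry for each row: "xyz": the shift along the tool's x, y, z in m, a list of three; "turn": the turn about the tool's x in degrees; "grip": the finger opening in m, from 0 to 0.0854. A call has exactly 8 rows; each row shifts and turns the pose as measured when the row begins, along the tool's axes as they then stand; what a row does not reach is not made up. A row lasts 1/12 s, in which the tool goes at most 41.7 mm and 7.16 degrees, less where a joint would pass 70% of its speed; a pose out of reach is approached as far as the arm can. A call is refused whole if a number of a shift passes 0.0417 or a number of a turn 7.16, either way. A call with a gripper value outside its range is refused whole. The fingers move at their own pace and stop on an object; "force" is the grip in N (left out, the last holds). Time passes only in rows, so rows that do not move let the fingers close, or fill a call up. It gives the time, the measured TCP pose, the force and the opening at its end, in the units of the state.
- robot.get_state(): the state, without advancing time (a new reading comes with each control period).
- vision.grab_frame(name): name is "side" or "top" or "wrist"; returns a dict with "img" (420x560x3 uint8, red, green, blue), "K" (3x3 intrinsics, pixels), "world_to_cam" (4x4, takes a point from world to camera coordinates). Camera axes: x right, y down, z forward; pixel columns grow to the right and rows downward; lengths in m; the calibration is good to about 2 mm. The wrist camera is an equidistant fisheye: a pixel r from the principal point sees the ray r / f radians off the axis. A picture is of the moment at which its call begins. There is no depth.
- hand_in(): hands the job in, once; it reports no verdict.
The state is a dict: "time_s": time; "q": joint angles; "qvel": joint speeds; "effort": joint torques, N m; "tcp_pos": TCP position; "orientation": TCP orientation; "force": force on the tool from outside, world axes, zero at the start; "torque": the same for the moment, N m; "opening": finger opening in m.
Only numpy, scipy, OpenCV 4.12 (cv2) and the standard library are available. Lean on these libraries where they do the work, as an engineer would, in place of code of your own. Each camera call takes 0.05 s, during which the arm holds its last target.

### The job

The hook rack has one hook that slides along the top rail; with closed fingers against the side of its upright blue tab, push it along the rail to the mint green clip until it clicks down into the notch there, and stop - do not drive it on past that notch. Only push the tab, never pinch it, then take the hand away. Leave the hair pick hanging and everything else on the counter where it is.

Things in the scene. Friction and masses are not known exactly. Their poses are not given: they have to be found in the camera images.
- rack: Hook rack on a low white tiled splash ledge fixed to the counter, 44 mm thick (x), 460 long (y), 170 high. Origin: centre of its underside; hooks point to -x, y along the rail, z up. A 12 mm wide steel rail lies along its top (rail top 186 mm up, end stops at y -215 and 215, 196 mm up). Three fixed pegs reach to x = -72, at y = -130, 0, 130 mm, 140 mm up. Place and yaw vary by run.
- slider (a joint): Travel of the sliding hook along rack y, m: 0 at mid-rail, positive to rack +y, range -0.185 to 0.185. Friction about 1.2 N; it stays where left. At a clip the push rises to about 6 to 8 N over the first ridge, then dips as the slider drops into the notch and centres itself; as much again would drive it out over the second ridge.
- tab (a point): Centre of the slider's upright blue tab, 229.5 mm above the counter. The tab is 36 mm wide (rack x), 14 thick (rack y, the way it slides) and 45 high, from 207 to 252 mm above the counter; its broad faces look along the rail, to rack +y and -y. Axes as the rack's.
- tab_left: The half of the tab towards the rack's +y, 7 mm thick, its origin at the centre of its underside, 207 mm above the counter. Pushing here drives the slider towards -y.
- tab_right: The half of the tab towards the rack's -y, 7 mm thick, its origin at the centre of its underside, 207 mm above the counter. Pushing here drives the slider towards +y.
- carriage (a point): Centre of the slider's dark carriage block under the tab, 44 mm (rack x) by 30 mm (rack y), 187 to 207 mm above the counter, this point at 197 mm. Its steel hook reaches 60 mm from this point to rack -x and rises to 215 mm above the counter.
- plunger (a joint): Lift of the slider's spring-loaded steel plunger (12 mm ball under the slider), m: 0 fully down (on the plain rail or in a notch), about 0.004 on the crest of a clip's ridge.
- clip_mint: Mint green notch clip, the wanted one, fixed on the ledge's top; place along the rail varies, on either side of the slider. 60 mm long (y), lip 45 mm down the ledge's back. Origin: notch centre, 170 mm above the counter, 12 mm to rack +x of the tab's line; axes as the rack's. Ridges 12 wide, 8 high, 9 mm either side of the notch. Home: tab level with this origin along y.
- clip_orange: Orange notch clip, same shape and origin as the mint one, on the other side of the slider's starting place. Not wanted.
- hair_pick_mid (a point): Middle of the loose yellow plastic hair pick (66 mm wide, 4 mm thick, 129 mm long) that hangs from the fixed peg at the rack's y = +130 mm, its middle about 86 mm above the counter. Leave it hanging.
- soap_tin_mid (a point): Middle of the loose steel soap tin (69 x 101 mm, 32 mm high) lying on the counter on the hooks' side of the rack. Leave it.
- nail_polish_mid (a point): Middle of the loose purple glass nail polish bottle with a black cap (32 mm across, 74 mm high) behind the rack. Leave it.
- ring_cone_mid (a point): Middle of the loose white ceramic ring cone (72 mm across its foot, 80 mm high) on the hooks' side of the rack. Leave it.
- brush_case_mid (a point): Middle of the loose mint plastic toothbrush case (28 x 200 mm, 22 mm high) lying behind the rack. Leave it.

How it is judged:
At the end, for the whole second after the job is handed in: The sliding hook rests in the mint clip's notch: tab within 4 mm of the notch along the rail, plunger down (lift under 2 mm), slider still; hair pick still hanging and every bystander within 20 mm of where it began (y of tab in the frame of clip_mint between -0.004 and 0.004 m and value of joint plunger below 0.002 m and velocity of joint slider between -0.005 and 0.005 m/s and not (distance of hair_pick_mid from where it was at the start of the episode above 0.02 m) and not (distance of soap_tin_mid from where it was at the start of the episode above 0.02 m) and not (distance of nail_polish_mid from where it was at the start of the episode above 0.02 m) and not (distance of ring_cone_mid from where it was at the start of the episode above 0.02 m) and not (distance of brush_case_mid from where it was at the start of the episode above 0.02 m)); the robot touches nothing.
It fails at once if the slider is driven on past the mint notch (more than 13 mm beyond it) ((y of clip_mint in the frame of rack above 0 m and y of tab in the frame of clip_mint above 0.013 m) or (y of clip_mint in the frame of rack below 0 m and y of tab in the frame of clip_mint below -0.013 m)).
It fails at once if the tab is pinched (fingers press on both its halves at once) (contact force between the fingers and tab_left above 1 N and contact force between the fingers and tab_right above 1 N).
It fails at once if the hair pick or another bystander is moved more than 20 mm (distance of any of hair_pick_mid, soap_tin_mid, nail_polish_mid, ring_cone_mid, brush_case_mid from where it was at the start of the episode above 0.02 m).
It also fails if it takes over 38 s, if anything falls off the work surface, if the arm or the gripper's body presses on something with over 40 N, if the wrist force passes 120 N, or if a joint passes its speed limit or range.

## Working session

There is one attempt and no reset: what is moved stays moved. The work goes in short steps, Python scripts to look and compute and a tool call to move; the robot and the scene stay as the last step left them, time stands still between calls to the robot, and variables do not carry over. Pictures are saved under pics/ and viewed, and the job is handed in when it is done.

Besides the shell and the picture viewer there is one more tool, called after "Emit:" by a JSON object that holds its "name" and its "arguments", one argument or row to a line. play_rows: Moves the arm, as the interface text tells. Its arguments: {"type":"object","properties":{"xyz":{"type":"array"},"turn":{"type":"array"},"grip":{"type":"array"},"force":{"type":"number"}},"required":["xyz","turn","grip"]}

```bash
ls; mkdir -p pics
python3 - <<'E'
from cell import robot, vision
import cv2,pickle
d={}
for n in ("side","top","wrist"):
    f=vision.grab_frame(n); d[n]=f; cv2.imwrite(f"pics/{n}0.png",f["img"][:,:,::-1])
    print(n,f["K"].tolist(),f["world_to_cam"].round(3).tolist())
pickle.dump(d,open("f0.pkl","wb"))
print(robot.get_state())
E
```

```text
pics
side [[431.60296810251015, 0.0, 278.1847835694961], [0.0, 431.60296810251015, 213.79225331968422], [0.0, 0.0, 1.0]] [[0.934, -0.356, -0.016, -0.531], [-0.28, -0.705, -0.651, 0.248], [0.22, 0.613, -0.759, 0.685], [0.0, 0.0, 0.0, 1.0]]
top [[471.8701990959881, 0.0, 285.1676726993899], [0.0, 471.8701990959881, 203.86726919024696], [0.0, 0.0, 1.0]] [[-0.001, -1.0, -0.024, 0.022], [-0.992, 0.004, -0.129, 0.559], [0.129, 0.024, -0.991, 0.784], [0.0, 0.0, 0.0, 1.0]]
wrist [[325.19226210127806, 0.0, 279.4430782800256], [0.0, 325.19226210127806, 207.62648492248698], [0.0, 0.0, 1.0]] [[0.259, 0.966, -0.0, -0.524], [0.925, -0.248, 0.289, -0.035], [0.279, -0.075, -0.957, 0.379], [0.0, 0.0, 0.0, 1.0]]
{'time_s': 0.15, 'q': array([ 1.17069840e+00,  2.91133614e-01, -1.53961587e-01,  1.12670019e+00,
       -2.85203473e-05,  1.43148392e+00]), 'qvel': array([-0.00107309, -0.00074583,  0.00172717, -0.00042242,  0.00064988,
        0.00051373]), 'effort': array([ 1.37337702e-03, -5.37367523e+01,  3.31521535e+01,  1.14290402e-02,
       -2.05247925e-04, -1.97236574e-05]), 'tcp_pos': array([0.13524365, 0.5069292 , 0.23086998]), 'orientation': array([ 3.03081946,  1.56979685, -1.94235503]), 'force': array([0.06819617, 0.17111711, 0.4642689 ]), 'torque': array([-0.01185289, -0.01233617, -0.04348463]), 'opening': 0.08515635410315393}
```

View pics/side0.png

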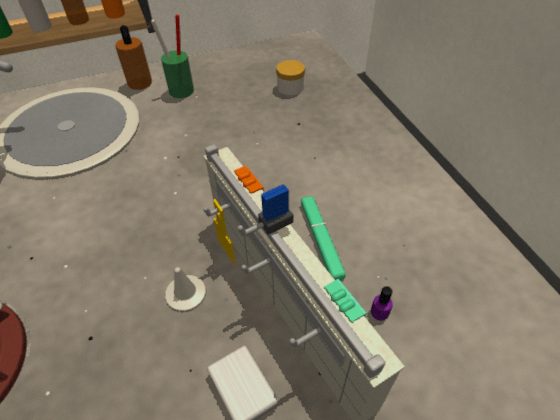

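View pics/top0.png

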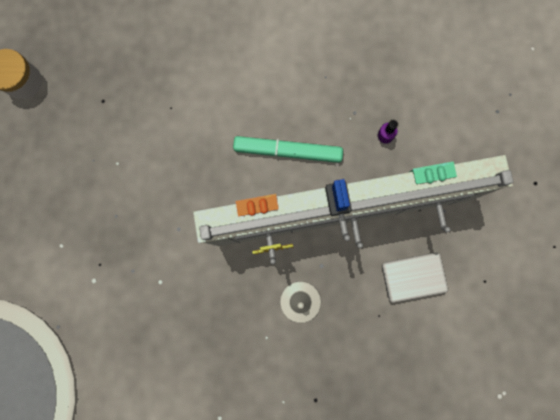

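View pics/wrist0.png

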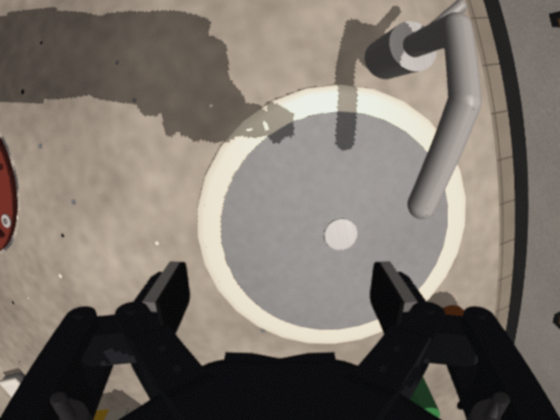

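The side and top views agree. The tab is at about (341,195) in top, mint is on the right (435,174) at rack -y, and orange is on the left. I'll push on tab_left, towards rack -y.

```bash
cat > h.py <<'E'
import numpy as np,cv2
def ray(f,px):
    R=f["world_to_cam"][:3,:3];t=f["world_to_cam"][:3,3]
    d=np.linalg.inv(f["K"])@np.array([px[0],px[1],1.]);return -R.T@t,R.T@d
def onz(f,px,z):
    o,d=ray(f,px);return o+d*(z-o[2])/d[2]
def proj(f,p):
    c=f["world_to_cam"][:3,:3]@p+f["world_to_cam"][:3,3];u=f["K"]@c;return u[:2]/u[2]
def tri(f1,p1,f2,p2):
    o1,d1=ray(f1,p1);o2,d2=ray(f2,p2)
    A=np.c_[d1,-d2];s=np.linalg.lstsq(A,o2-o1,rcond=None)[0]
    a=o1+s[0]*d1;b=o2+s[1]*d2;return (a+b)/2,np.linalg.norm(a-b)
def blobs(f,lo,hi,amin=30):
    m=cv2.inRange(cv2.cvtColor(f["img"],cv2.COLOR_RGB2HSV),lo,hi)
    cs,_=cv2.findContours(m,cv2.RETR_EXTERNAL,cv2.CHAIN_APPROX_NONE)
    return [c for c in cs if cv2.contourArea(c)>amin]
COL=dict(mint=((70,90,90),(85,255,255)),orange=((4,180,120),(14,255,255)),blue=((105,150,40),(125,255,255)))
E
python3 - <<'E'
import pickle,cv2;from h import *
d=pickle.load(open("f0.pkl","rb"))
for n in("top","side"):
  for k,(a,b) in COL.items():
    for c in blobs(d[n],a,b):
        print(n,k,cv2.contourArea(c),np.round(cv2.boxPoints(cv2.minAreaRect(c)),1).tolist())
f=d["top"]
cv2.imwrite("pics/t1.png",cv2.resize(f["img"][140:260,180:520,::-1],None,fx=2.35,fy=2.35,interpolation=2))
cv2.imwrite("pics/t2.png",cv2.resize(f["img"][150:220,310:470,::-1],None,fx=5,fy=5,interpolation=2))
f=d["side"]
cv2.imwrite("pics/s1.png",cv2.resize(f["img"][140:380,190:410,::-1],None,fx=2.5,fy=2.5,interpolation=2))
E
```

```text
top mint 572.5 [[412.6000061035156, 168.6999969482422], [453.1000061035156, 161.39999389648438], [456.0, 177.5], [415.5, 184.8000030517578]]
top mint 886.5 [[277.0, 155.3000030517578], [278.6000061035156, 140.3000030517578], [343.0, 146.89999389648438], [341.5, 162.0]]
top mint 558.0 [[232.5, 150.6999969482422], [234.0, 135.89999389648438], [275.5, 140.0], [274.0, 154.8000030517578]]
top orange 76.0 [[245.6999969482422, 201.6999969482422], [253.0, 200.1999969482422], [255.60000610351562, 213.10000610351562], [248.3000030517578, 214.5]]
top orange 80.5 [[257.8999938964844, 199.60000610351562], [265.3999938964844, 198.10000610351562], [268.0, 211.1999969482422], [260.5, 212.6999969482422]]
top blue 330.5 [[331.20001220703125, 181.8000030517578], [343.79998779296875, 179.1999969482422], [349.6000061035156, 208.10000610351562], [336.8999938964844, 210.60000610351562]]
side mint 1480.0 [[299.5, 233.1999969482422], [323.29998779296875, 222.1999969482422], [366.1000061035156, 314.3999938964844], [342.3999938964844, 325.5]]
side mint 345.0 [[299.1000061035156, 199.1999969482422], [311.6000061035156, 194.0], [323.20001220703125, 221.5], [310.70001220703125, 226.8000030517578]]
side orange 345.0 [[232.89999389648438, 171.6999969482422], [243.6999969482422, 162.89999389648438], [262.8999938964844, 186.39999389648438], [252.10000610351562, 195.3000030517578]]
side orange 127.0 [[115.0999984741211, 40.79999923706055], [139.10000610351562, 36.79999923706055], [140.8000030517578, 46.70000076293945], [116.80000305175781, 50.70000076293945]]
side blue 666.0 [[254.39999389648438, 197.8000030517578], [284.0, 183.0], [295.79998779296875, 206.60000610351562], [266.20001220703125, 221.39999389648438]]
```

View pics/t1.png

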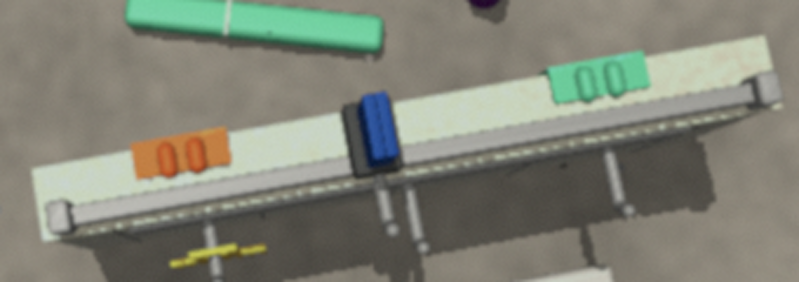

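View pics/t2.png

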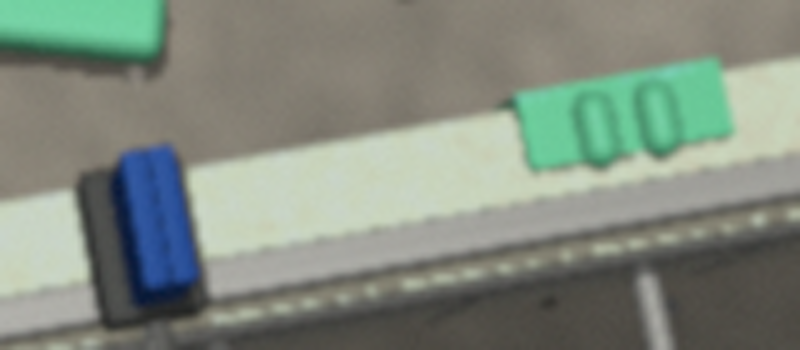

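View pics/s1.png

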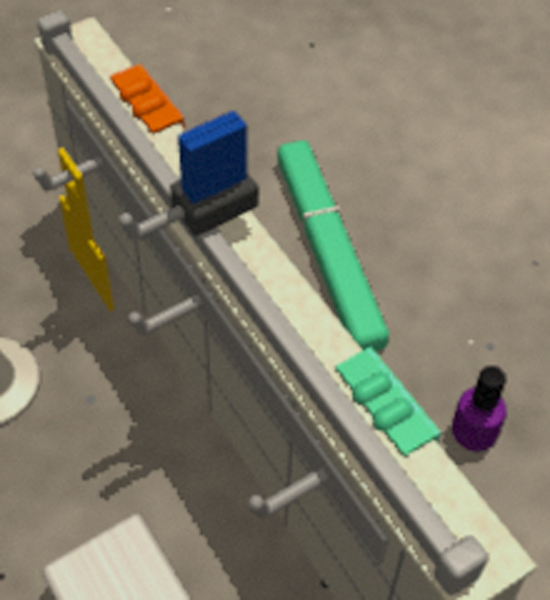

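Run:
```python
import pickle,cv2;from h import *
d=pickle.load(open("f0.pkl","rb"));T=d["top"];S=d["side"]
o,_=ray(T,(0,0));print("cam",o)
a=onz(T,(205.5,232.3),.196);b=onz(T,(506,177.4),.196)
yr=(a-b)/np.linalg.norm(a-b);print("stops",a,b,np.linalg.norm(a-b),"yaw",np.degrees(np.arctan2(-yr[0],yr[1])))
r1=onz(T,(429.4,175.6),.176);r2=onz(T,(441.8,173.6),.176);print("ridges",r1,r2,np.linalg.norm(r1-r2))
pc=[onz(T,(310+u/5,150+v/5),.171) for u,v in((517,92),(717,57),(733,135),(535,170))];print("plate",np.mean(pc,0),[np.linalg.norm(pc[i]-pc[(i+1)%4]).round(4) for i in range(4)])
s1=(190+373/2.5,140+383/2.5);s2=(190+393/2.5,140+410/2.5)
print("tri",tri(T,(429.4,175.6),S,s1),tri(T,(441.8,173.6),S,s2))
for v in(185,192,200): print(v,T["img"][v,325:356].tolist())
def crop(f,x,y,w,h,s,n):cv2.imwrite(n,cv2.resize(f["img"][y:y+h,x:x+w,::-1],None,fx=s,fy=s,interpolation=0))
crop(T,320,170,40,50,12,"pics/t3.png");crop(S,250,175,55,60,10,"pics/s3.png")
```

```text
cam [0.4531225  0.00087545 0.84987396]
stops [0.49875398 0.1276123  0.196     ] [ 0.57413321 -0.29094118  0.196     ] 0.4252870137124929 yaw 10.209225017377364
ridges [ 0.58106494 -0.19086512  0.176     ] [ 0.58389466 -0.20872184  0.176     ] 0.018079540920747907
plate [ 0.58627418 -0.20067291  0.171     ] [np.float64(0.0591), np.float64(0.0234), np.float64(0.0583), np.float64(0.0235)]
tri (array([ 0.58203865, -0.19078233,  0.17739278]), np.float64(0.0024796371344048707)) (array([ 0.58475109, -0.20860688,  0.1773184 ]), np.float64(0.002227855014725243))
185 [[117, 112, 102], [84, 82, 77], [73, 74, 71], [76, 77, 73], [75, 77, 72], [73, 73, 72], [63, 65, 68], [42, 48, 64], [19, 36, 67], [19, 47, 96], [38, 72, 137], [50, 87, 158], [48, 86, 159], [43, 81, 153], [40, 75, 141], [37, 71, 134], [43, 80, 153], [50, 87, 159], [45, 83, 155], [46, 81, 151], [52, 75, 128], [92, 98, 102], [152, 160, 141], [192, 204, 180], [200, 212, 188], [200, 212, 190], [202, 213, 195], [202, 212, 194], [200, 212, 191], [201, 213, 190], [200, 213, 189]]
192 [[151, 160, 144], [82, 87, 79], [57, 59, 56], [72, 73, 
[... 196 characters left out ...]
, 77, 146], [46, 84, 154], [45, 83, 156], [42, 79, 152], [43, 72, 133], [75, 86, 107], [141, 149, 138], [191, 201, 186], [202, 214, 197], [201, 211, 196], [200, 212, 195], [200, 212, 193], [200, 211, 193], [199, 211, 194]]
200 [[198, 210, 192], [173, 182, 165], [111, 117, 106], [59, 62, 58], [65, 65, 63], [75, 76, 73], [79, 80, 78], [76, 79, 76], [67, 71, 73], [42, 49, 63], [16, 29, 58], [13, 31, 66], [29, 54, 103], [41, 75, 142], [47, 84, 156], [44, 82, 155], [40, 77, 149], [37, 71, 138], [38, 71, 134], [46, 81, 151], [46, 84, 157], [42, 79, 153], [41, 76, 147], [51, 72, 125], [92, 98, 99], [153, 162, 143], [188, 200, 177], [196, 206, 184], [196, 206, 184], [195, 206, 184], [195, 204, 185]]
```

View pics/t3.png

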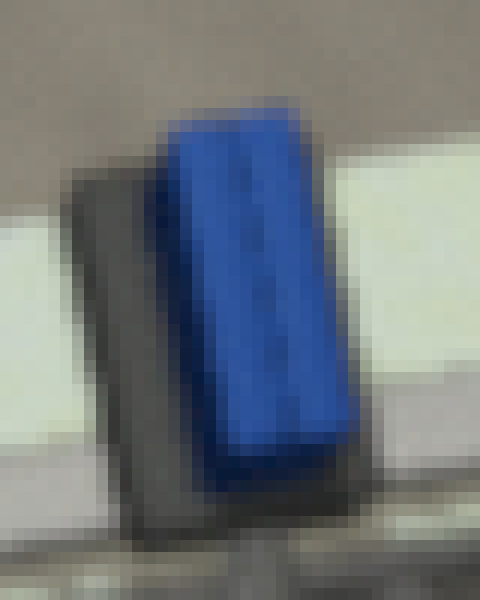

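View pics/s3.png

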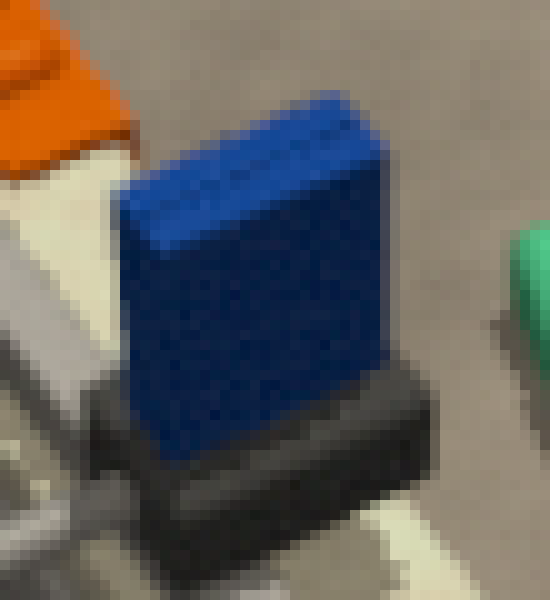

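```bash
cat >> h.py <<'E'
th=np.radians(9.9)
E
python3 - <<'E'
import pickle,cv2;from h import *
from scipy.spatial.transform import Rotation as Ro
d=pickle.load(open("f0.pkl","rb"));T=d["top"];S=d["side"]
cs=[(170,125),(298,112),(358,430),(228,452)]
P=[onz(T,(320+u/12-.5,170+v/12-.5),.252) for u,v in cs]
c=np.mean(P,0);print("tab top",c,[np.linalg.norm(P[i]-P[(i+1)%4]).round(4) for i in range(4)])
v=(P[0]+P[1]-P[2]-P[3])/2;print("yaw from tab",np.degrees(np.arctan2(v[1],v[0])))
cS=[(120,195),(335,95),(388,155),(160,250)]
s=np.array([(250+u/10-.5,175+w/10-.5) for u,w in cS]);print("side onz",np.mean([onz(S,q,.252) for q in s],0)); t=np.mean([(320+u/12-.5,170+w/12-.5) for u,w in cs],0)
print("tri",tri(T,t,S,s.mean(0)))
# long edges of ledge
for yaw in(9.5,10,10.5):
  a=np.radians(yaw);yr=np.array([-np.sin(a),np.cos(a),0]);xr=np.array([np.cos(a),np.sin(a),0])
  for n,p in(("ridge",np.array([.5825,-.1998,.176])),("plate",np.array([.58627,-.20067,.171])),("rack",np.array([.53644,-.08166,0]))):
    q=c-p;print(yaw,n,(q@xr).round(4),(q@yr).round(4))
print(Ro.from_euler("xyz",[3.03081946,1.56979685,-1.94235503]).as_matrix().round(3))
E
```

```text
tab top [ 0.54496542 -0.05672582  0.252     ] [np.float64(0.0137), np.float64(0.0348), np.float64(0.014), np.float64(0.0357)]
yaw from tab 9.313759540854345
side onz [ 0.54579438 -0.05658591  0.252     ]
tri (array([ 0.54522925, -0.05678341,  0.25214987]), np.float64(0.0007073259162963655))
9.5 ridge -0.0134 0.1473
9.5 plate -0.017 0.1488
9.5 rack 0.0125 0.0232
10 ridge -0.0121 0.1474
10 plate -0.0157 0.1489
10 rack 0.0127 0.0231
10.5 ridge -0.0108 0.1475
10.5 plate -0.0144 0.1491
10.5 rack 0.0129 0.023
[[-0.    -0.966  0.258]
 [-0.001  0.258  0.966]
 [-1.     0.    -0.001]]
```

Tab centre is at (0.545,-0.057) and the top view and triangulation agree to within 1 mm. Notch spacing and tab-to-clip x offset (12 mm at yaw 10°) also check out. The travel needed is about 148 mm. I'll close the fingers and bring the hand over.

Emit:
{"name": "play_rows", "arguments": {
  "xyz": [
    [-0.035, 0, 0],
    [-0.035, 0, 0],
    [0, -0.032, -0.025],
    [0, -0.032, -0.025],
    [0, -0.032, -0.025],
    [0, -0.032, -0.025],
    [0, -0.032, -0.025],
    [0, -0.032, -0.025]
  ],
  "turn": [0, 0, 0, 0, 0, 0, 0, 0],
  "grip": [0, 0, 0, 0, 0, 0, 0, 0],
  "force": 40
}}

```text
time_s: 0.82
tcp_pos: [0.2829, 0.3114, 0.3026]
orientation: [3.036, 1.569, -1.924]
force: [1.2, 1.6, 0.7]
opening: 0.0003
```

Emit:
{"name": "play_rows", "arguments": {
  "xyz": [
    [0, -0.032, -0.025],
    [0, -0.032, -0.025],
    [0, -0.032, -0.025],
    [0, -0.032, -0.025],
    [0, -0.032, -0.025],
    [0, -0.032, -0.025],
    [0, -0.032, -0.025],
    [0, 0, 0]
  ],
  "turn": [0, 0, 0, 0, 0, 0, 0, 0],
  "grip": [0, 0, 0, 0, 0, 0, 0, 0]
}}

```text
time_s: 1.48
tcp_pos: [0.462, 0.073, 0.3026]
orientation: [-2.07, 1.568, -0.751]
force: [-0.8, 1.0, -0.2]
opening: -0.0001
```

Emit:
{"name": "play_rows", "arguments": {
  "xyz": [
    [0, 0, 0],
    [0, 0, 0],
    [0, 0, 0],
    [0, 0, 0],
    [0, 0, 0],
    [0, 0, 0],
    [0, 0, 0],
    [0, 0, 0]
  ],
  "turn": [7, 7, 7, 7, 7, 7, 7, 7],
  "grip": [0, 0, 0, 0, 0, 0, 0, 0]
}}

```text
time_s: 2.15
tcp_pos: [0.4625, 0.0687, 0.2999]
orientation: [-2.858, 1.567, -2.539]
force: [0.0, -0.3, 0.5]
opening: 0.0001
```

```bash
cat > st.py <<'E'
from cell import robot
from h import *
from scipy.spatial.transform import Rotation as Ro
def rep(yaw=9.9,c=(.545,-.0567)):
    s=robot.get_state();M=Ro.from_euler("xyz",s["orientation"]).as_matrix()
    a=np.radians(yaw);yr=np.array([-np.sin(a),np.cos(a)]);xr=np.array([np.cos(a),np.sin(a)])
    q=s["tcp_pos"][:2]-np.array(c)
    print("t",s["time_s"],"tcp",s["tcp_pos"].round(4),"rel tab0 x,y:",(q@xr).round(4),(q@yr).round(4),"toolz yaw",np.degrees(np.arctan2(M[1,2],M[0,2])).round(2),"down",M[:,0].round(4),"F_yr",(s["force"][:2]@yr).round(2),"F",s["force"].round(2),"open",round(s["opening"],4))
if __name__=="__main__": rep()
E
python3 st.py
```

```text
t 2.15 tcp [0.4625 0.0687 0.2999] rel tab0 x,y: -0.0597 0.1378 toolz yaw 18.24 down [-0.0033 -0.0023 -1.    ] F_yr -0.29 F [ 0.01 -0.3   0.54] open 0.0001
```

Emit:
{"name": "play_rows", "arguments": {
  "xyz": [
    [0, 0, 0],
    [0, 0, 0],
    [0, -0.03, 0.02],
    [0, -0.03, 0.02],
    [0, -0.03, 0.02],
    [0, 0, 0],
    [0, 0, 0],
    [0, 0, 0]
  ],
  "turn": [6, 2.5, 0, 0, 0, 0, 0, 0],
  "grip": [0, 0, 0, 0, 0, 0, 0, 0]
}}

```text
time_s: 2.82
tcp_pos: [0.5369, -0.0132, 0.2976]
orientation: [-3.098, 1.564, -2.943]
force: [0.0, 1.0, -0.8]
opening: -0.0
```

```bash
python3 st.py
```

```text
t 2.8167 tcp [ 0.5369 -0.0132  0.2976] rel tab0 x,y: -0.0005 0.0443 toolz yaw 8.89 down [-0.0071 -0.0014 -1.    ] F_yr 0.96 F [ 0.05  0.98 -0.82] open -0.0
```

Emit:
{"name": "play_rows", "arguments": {
  "xyz": [
    [0, 0, 0],
    [0.03, 0, 0],
    [0.03, 0, 0],
    [0.015, 0, 0],
    [0, 0, 0],
    [0, 0, 0],
    [0, 0, 0],
    [0, 0, 0]
  ],
  "turn": [-1, 0, 0, 0, 0, 0, 0, 0],
  "grip": [0, 0, 0, 0, 0, 0, 0, 0]
}}

```text
time_s: 3.48
tcp_pos: [0.5341, -0.0085, 0.224]
orientation: [-2.911, 1.567, -2.726]
force: [-0.0, 1.0, -0.5]
opening: -0.0002
```

Run:
```python
from st import *;from cell import vision
rep()
for n in("top","side"):
    f=vision.grab_frame(n)
    x,y,w,h=(200,110,280,150) if n=="top" else (190,100,220,200)
    cv2.imwrite(f"pics/{n}a.png",cv2.resize(f["img"][y:y+h,x:x+w,::-1],None,fx=2.8,fy=2.8,interpolation=2))
```

```text
t 3.4833 tcp [ 0.5341 -0.0085  0.224 ] rel tab0 x,y: -0.0024 0.0494 toolz yaw 10.58 down [-0.0033 -0.0015 -1.    ] F_yr 0.97 F [-0.02  0.98 -0.53] open -0.0002
```

View pics/topa.png

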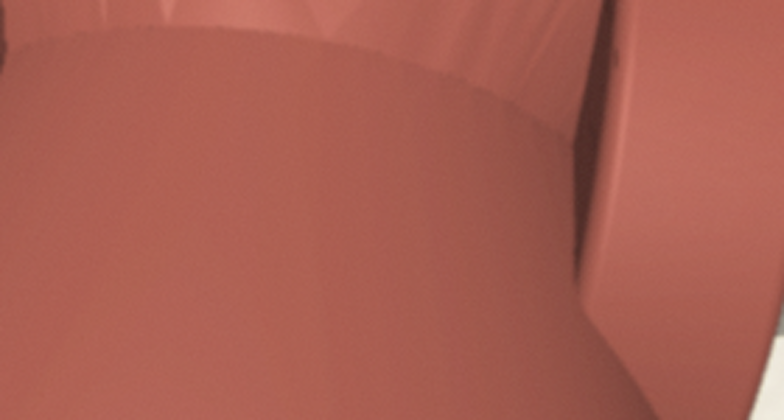

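View pics/sidea.png

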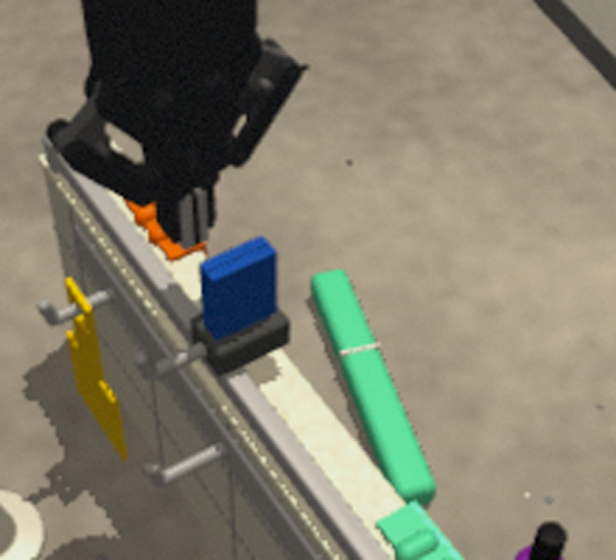

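Emit:
{"name": "play_rows", "arguments": {
  "xyz": [
    [0.005, -0.004, 0.002],
    [0, -0.007, 0],
    [0, -0.007, 0],
    [0, -0.006, 0],
    [0, -0.002, 0],
    [0, -0.002, 0],
    [0, 0, 0],
    [0, 0, 0]
  ],
  "turn": [0.6, 0, 0, 0, 0, 0, 0, 0],
  "grip": [0, 0, 0, 0, 0, 0, 0, 0]
}}

```text
time_s: 4.25
tcp_pos: [0.5435, -0.0399, 0.2205]
orientation: [-1.259, 1.569, -1.087]
force: [-0.0, 1.3, 0.5]
opening: -0.0001
```

```bash
python3 st.py
```

```text
t 4.25 tcp [ 0.5435 -0.0399  0.2205] rel tab0 x,y: 0.0014 0.0168 toolz yaw 9.82 down [ 9.0e-04 -1.7e-03 -1.0e+00] F_yr 1.31 F [-0.02  1.33  0.47] open -0.0001
```

Emit:
{"name": "play_rows", "arguments": {
  "xyz": [
    [0, -0.006, 0],
    [0, -0.007, 0],
    [0, -0.007, 0],
    [0, -0.007, 0],
    [0, -0.007, 0],
    [0, -0.006, 0],
    [0, -0.003, 0],
    [0, 0, 0]
  ],
  "turn": [0, 0, 0, 0, 0, 0, 0, 0],
  "grip": [0, 0, 0, 0, 0, 0, 0, 0]
}}

```text
time_s: 4.92
tcp_pos: [0.5518, -0.0864, 0.2205]
orientation: [-0.629, 1.569, -0.456]
force: [0.4, 1.2, 0.7]
opening: 0.0002
```

Run:
```python
from st import *;from cell import vision
rep()
f=vision.grab_frame("side")
cv2.imwrite("pics/sideb.png",cv2.resize(f["img"][120:340,190:410,::-1],None,fx=2.7,fy=2.7,interpolation=2))
```

```text
t 4.9167 tcp [ 0.5518 -0.0864  0.2205] rel tab0 x,y: 0.0016 -0.0304 toolz yaw 9.87 down [ 1.3e-03 -6.0e-04 -1.0e+00] F_yr 1.08 F [0.45 1.18 0.7 ] open 0.0002
```

View pics/sideb.png

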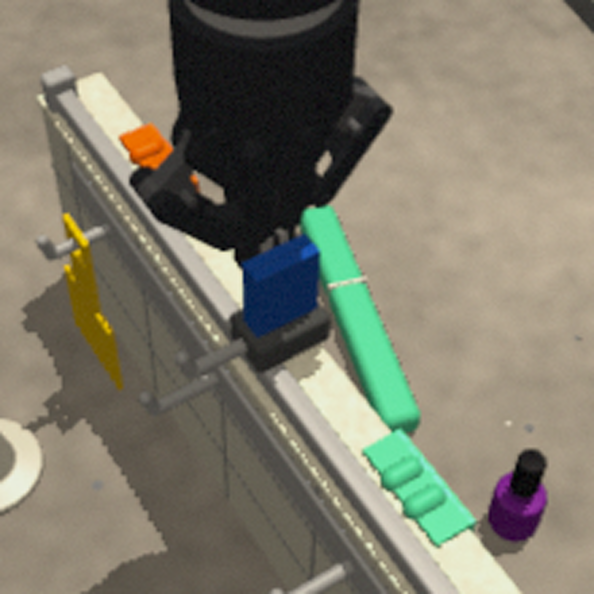

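The tab is against the fingers and the slider is moving with the hand. I'll measure the tab's displacement from its front-face corners in the side view.

```bash
cat > tab.py <<'E'
from st import *;from cell import vision
import pickle
def hull(f):
    c=max(blobs(f,(105,120,30),(125,255,255)),key=cv2.contourArea);return c[:,0,:].astype(float)
def corners(f):
    # extreme points of blue: bottom-left front (max v), bottom-right front, right-top front
    p=hull(f);q=p
    bl=q[np.argsort(-(q[:,1]-0.25*q[:,0]))[:3]].mean(0)
    br=q[np.argsort(-(q[:,0]+0.6*q[:,1]))[:3]].mean(0)
    return bl,br
def disp(f,yaw=9.9):
    f0=pickle.load(open("f0.pkl","rb"))["side"]
    a=np.radians(yaw);yr=np.array([-np.sin(a),np.cos(a),0])
    out=[]
    for A,B in zip(corners(f0),corners(f)):
        out.append((A.round(1).tolist(),B.round(1).tolist(),float(((onz(f,B,.207)-onz(f0,A,.207))@yr).round(4))))
    return out
def look(n):
    f=vision.grab_frame("side");rep()
    for o in disp(f):print(o)
    cv2.imwrite(f"pics/{n}.png",cv2.resize(f["img"][170:370,230:430,::-1],None,fx=3,fy=3,interpolation=2))
E
python3 -c "
from tab import *;look('c')"
```

```text
t 5.0167 tcp [ 0.5516 -0.0859  0.2205] rel tab0 x,y: 0.0015 -0.0299 toolz yaw 9.89 down [ 1.e-03 -8.e-04 -1.e+00] F_yr -0.29 F [ 0.9  -0.13  0.09] open -0.0003
([267.0, 220.0], [285.0, 243.7], -0.0485)
([287.0, 210.7], [305.7, 233.0], -0.0478)
```

Emit:
{"name": "play_rows", "arguments": {
  "xyz": [
    [0, -0.007, 0],
    [0, -0.007, 0],
    [0, -0.007, 0],
    [0, -0.007, 0],
    [0, -0.007, 0],
    [0, -0.006, 0],
    [0, -0.003, 0],
    [0, 0, 0]
  ],
  "turn": [0, 0, 0, 0, 0, 0, 0, 0],
  "grip": [0, 0, 0, 0, 0, 0, 0, 0]
}}

```text
time_s: 5.68
tcp_pos: [0.5599, -0.1332, 0.2205]
orientation: [-0.375, 1.57, -0.201]
force: [0.2, 1.3, 0.8]
opening: 0.0001
```

```bash
python3 -c "
from tab import *;look('d')"
```

```text
t 5.7333 tcp [ 0.5598 -0.1331  0.2205] rel tab0 x,y: 0.0015 -0.0778 toolz yaw 9.94 down [ 8.e-04 -3.e-04 -1.e+00] F_yr 0.49 F [ 0.49  0.58 -0.14] open -0.0002
([267.0, 220.0], [305.0, 269.3], -0.0966)
([287.0, 210.7], [326.7, 257.7], -0.0963)
```

View pics/d.png

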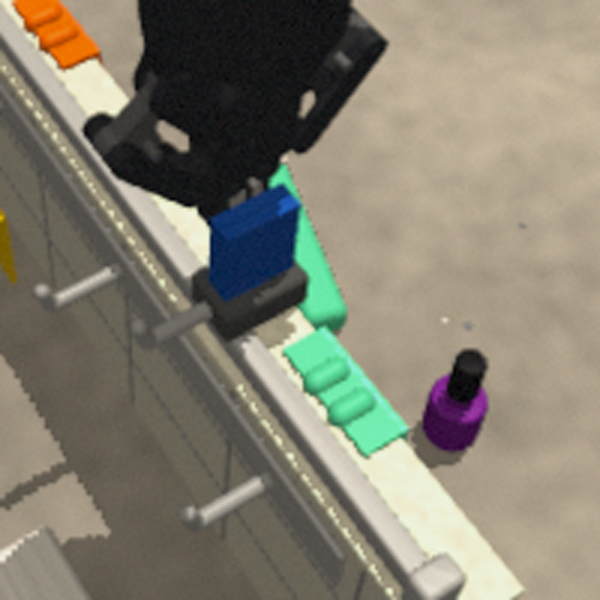

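Emit:
{"name": "play_rows", "arguments": {
  "xyz": [
    [0, -0.004, 0],
    [0, -0.004, 0],
    [0, -0.004, 0],
    [0, -0.004, 0],
    [0, -0.003, 0],
    [0, -0.002, 0],
    [0, 0, 0],
    [0, 0, 0]
  ],
  "turn": [0, 0, 0, 0, 0, 0, 0, 0],
  "grip": [0, 0, 0, 0, 0, 0, 0, 0]
}}

```text
time_s: 6.4
tcp_pos: [0.5637, -0.1553, 0.2205]
orientation: [-0.0, 1.57, 0.174]
force: [1.3, 1.3, 0.5]
opening: -0.0
```

```bash
python3 -c "
from tab import *;look('e')"
```

```text
t 6.45 tcp [ 0.5637 -0.1553  0.2205] rel tab0 x,y: 0.0014 -0.1004 toolz yaw 9.99 down [ 6.e-04 -0.e+00 -1.e+00] F_yr -0.39 F [-0.13 -0.41 -0.04] open 0.0002
([267.0, 220.0], [315.0, 282.0], -0.1188)
([287.0, 210.7], [336.7, 270.0], -0.1185)
```

Emit:
{"name": "play_rows", "arguments": {
  "xyz": [
    [0, -0.002, 0],
    [0, -0.002, 0],
    [0, -0.002, 0],
    [0, -0.002, 0],
    [0, -0.0015, 0],
    [0, -0.0015, 0],
    [0, -0.001, 0],
    [0, 0, 0]
  ],
  "turn": [0, 0, 0, 0, 0, 0, 0, 0],
  "grip": [0, 0, 0, 0, 0, 0, 0, 0]
}}

```text
time_s: 7.12
tcp_pos: [0.5658, -0.1675, 0.2205]
orientation: [1.041, 1.57, 1.217]
force: [0.1, 1.8, 0.6]
opening: 0.0
```

```bash
python3 -c "
from tab import *;look('f')"
```

```text
t 7.1667 tcp [ 0.5658 -0.1674  0.2205] rel tab0 x,y: 0.0015 -0.1127 toolz yaw 10.04 down [ 4.e-04  9.e-04 -1.e+00] F_yr 2.32 F [-0.49  2.27  0.32] open -0.0003
([267.0, 220.0], [320.0, 289.7], -0.1311)
([287.0, 210.7], [342.7, 277.0], -0.1309)
```

View pics/f.png

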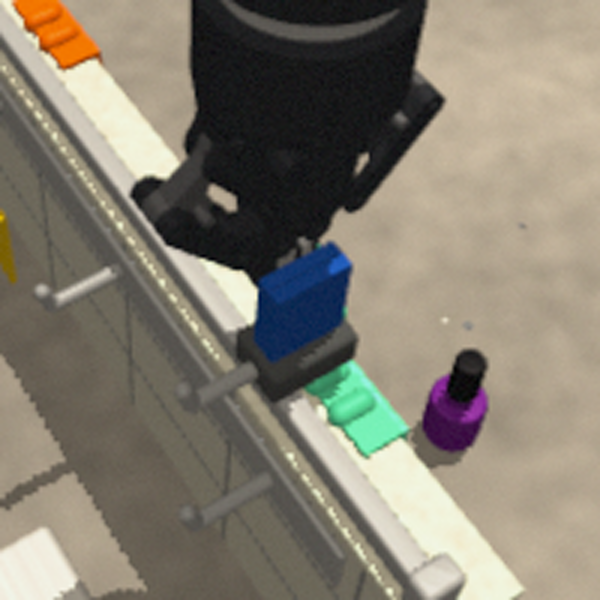

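Emit:
{"name": "play_rows", "arguments": {
  "xyz": [
    [0, -0.001, 0],
    [0, -0.001, 0],
    [0, -0.001, 0],
    [0, -0.001, 0],
    [0, -0.001, 0],
    [0, -0.001, 0],
    [0, 0, 0],
    [0, 0, 0]
  ],
  "turn": [0, 0, 0, 0, 0, 0, 0, 0],
  "grip": [0, 0, 0, 0, 0, 0, 0, 0]
}}

```text
time_s: 7.83
tcp_pos: [0.5657, -0.1671, 0.2206]
orientation: [1.513, 1.559, 1.693]
force: [1.0, 2.5, -0.1]
opening: 0.0001
```

```bash
python3 -c "
from tab import *;look('g')"
```

```text
t 7.8833 tcp [ 0.5657 -0.1672  0.2206] rel tab0 x,y: 0.0014 -0.1124 toolz yaw 10.29 down [-0.0013  0.0116 -0.9999] F_yr 2.81 F [1.13 3.05 0.92] open 0.0
([267.0, 220.0], [320.0, 289.7], -0.1311)
([287.0, 210.7], [342.7, 277.0], -0.1309)
```

Emit:
{"name": "play_rows", "arguments": {
  "xyz": [
    [0, -0.0025, 0],
    [0, -0.0025, 0],
    [0, -0.0025, 0],
    [0, 0, 0],
    [0, 0, 0],
    [0, 0, 0],
    [0, 0, 0],
    [0, 0, 0]
  ],
  "turn": [0, 0, 0, 0, 0, 0, 0, 0],
  "grip": [0, 0, 0, 0, 0, 0, 0, 0]
}}

```text
time_s: 8.55
tcp_pos: [0.5668, -0.1735, 0.2206]
orientation: [1.509, 1.557, 1.689]
force: [0.7, 2.6, -0.2]
opening: 0.0001
```

```bash
python3 -c "
from tab import *;look('h')"
```

```text
t 8.6 tcp [ 0.5668 -0.1735  0.2207] rel tab0 x,y: 0.0014 -0.1188 toolz yaw 10.34 down [-0.0017  0.0139 -0.9999] F_yr 2.86 F [1.06 3.08 1.21] open 0.0003
([267.0, 220.0], [323.0, 293.7], -0.1377)
([287.0, 210.7], [345.7, 281.0], -0.1376)
```

Emit:
{"name": "play_rows", "arguments": {
  "xyz": [
    [0, -0.0025, 0],
    [0, -0.0025, 0],
    [0, 0, 0],
    [0, 0, 0],
    [0, 0, 0],
    [0, 0, 0],
    [0, 0, 0],
    [0, 0, 0]
  ],
  "turn": [0, 0, 0, 0, 0, 0, 0, 0],
  "grip": [0, 0, 0, 0, 0, 0, 0, 0]
}}

```text
time_s: 9.27
tcp_pos: [0.5677, -0.1808, 0.2204]
orientation: [1.587, 1.56, 1.766]
force: [-0.2, 0.0, 0.6]
opening: 0.0001
```

```bash
python3 -c "
from tab import *;look('i')"
```

```text
t 9.3167 tcp [ 0.5677 -0.1809  0.2204] rel tab0 x,y: 0.001 -0.1262 toolz yaw 10.26 down [-0.0021  0.0108 -0.9999] F_yr -0.12 F [-0.52 -0.22  0.13] open -0.0
([267.0, 220.0], [328.3, 300.7], -0.1489)
([287.0, 210.7], [351.0, 288.0], -0.1491)
```

View pics/i.png

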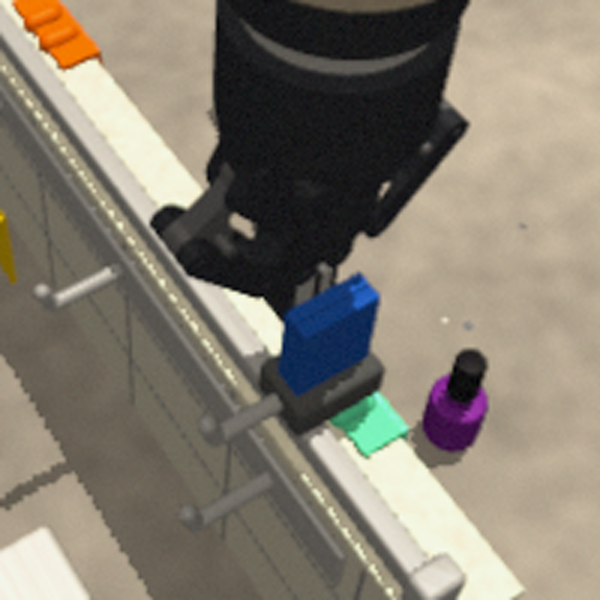

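It clicked. The tab jumped ahead to -149 mm, about 5 mm clear of the fingers, and the force fell to zero. Backing off, then up and away.

Emit:
{"name": "play_rows", "arguments": {
  "xyz": [
    [0, 0.01, 0],
    [0, 0.015, 0],
    [0, 0.015, 0],
    [-0.02, 0, 0],
    [-0.03, 0, 0],
    [-0.03, 0, 0],
    [-0.02, 0, 0],
    [0, 0, 0]
  ],
  "turn": [0, 0, 0, 0, 0, 0, 0, 0],
  "grip": [0, 0, 0, 0, 0, 0, 0, 0]
}}

```text
time_s: 9.98
tcp_pos: [0.5563, -0.1296, 0.3233]
orientation: [1.887, 1.554, 2.07]
force: [0.2, -0.5, 0.6]
opening: 0.0001
```

Emit:
{"name": "play_rows", "arguments": {
  "xyz": [
    [0, 0.04, -0.01],
    [0, 0.04, -0.01],
    [0, 0.04, -0.01],
    [0, 0.04, -0.01],
    [0, 0.04, -0.01],
    [0, 0.04, -0.01],
    [0, 0.04, -0.01],
    [0, 0.02, 0]
  ],
  "turn": [0, 0, 0, 0, 0, 0, 0, 0],
  "grip": [0, 0, 0, 0, 0, 0, 0, 0]
}}

```text
time_s: 10.65
tcp_pos: [0.4269, 0.1569, 0.3244]
orientation: [1.867, 1.554, 2.048]
force: [0.9, 0.4, 0.6]
opening: -0.0
```

Emit:
{"name": "play_rows", "arguments": {
  "xyz": [
    [0, 0.03, -0.025],
    [0, 0.03, -0.025],
    [0, 0.03, -0.025],
    [0, 0.03, -0.025],
    [0, 0.02, -0.02],
    [0, 0, 0],
    [0, 0, 0],
    [0, 0, 0]
  ],
  "turn": [0, 0, 0, 0, 0, 0, 0, 0],
  "grip": [0, 0, 0, 0, 0, 0, 0, 0]
}}

```text
time_s: 11.32
tcp_pos: [0.2662, 0.2816, 0.3229]
orientation: [1.949, 1.55, 2.145]
force: [0.1, -0.5, -0.6]
opening: 0.0001
```

Run:
```python
from tab import *
look('j')
f=vision.grab_frame("top");cv2.imwrite("pics/k.png",f["img"][:,:,::-1])
x,y,w,h=380,130,100,75
cv2.imwrite("pics/k2.png",cv2.resize(f["img"][y:y+h,x:x+w,::-1],None,fx=8,fy=8,interpolation=0))
```

```text
t 11.3667 tcp [0.2666 0.2814 0.3229] rel tab0 x,y: -0.2162 0.3809 toolz yaw 11.19 down [-0.0111  0.017  -0.9998] F_yr -0.16 F [ 0.01 -0.17  0.12] open -0.0
([267.0, 220.0], [329.0, 301.0], -0.1497)
([287.0, 210.7], [351.7, 287.0], -0.1484)
```

View pics/k.png

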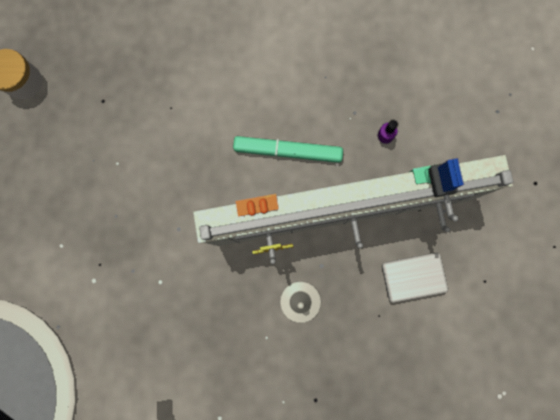

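View pics/k2.png

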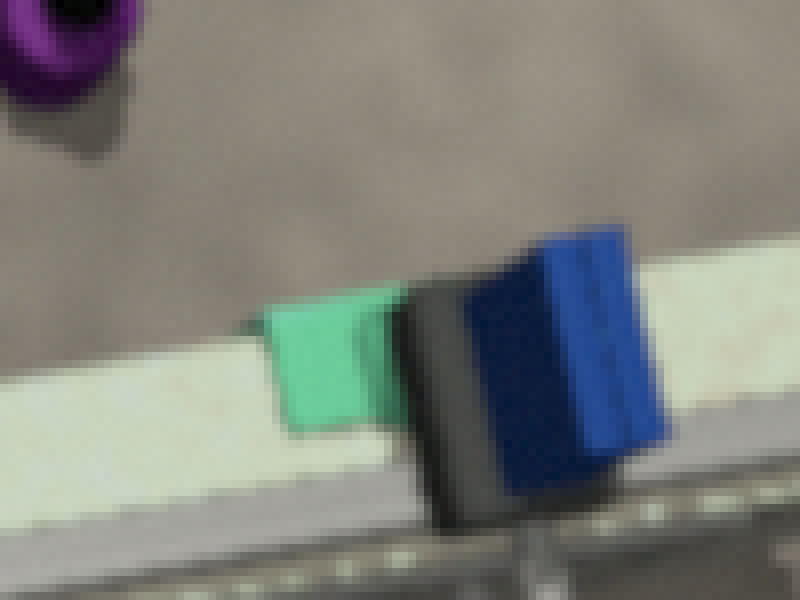

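View pics/j.png

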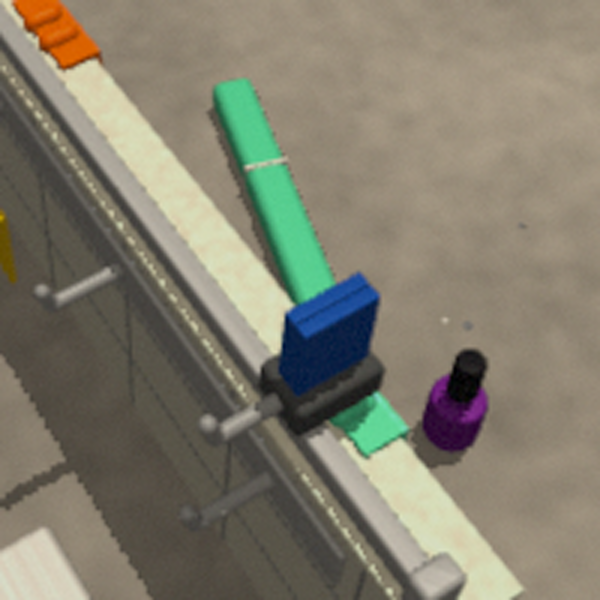

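Run:
```python
import pickle;from h import *
T=pickle.load(open("f0.pkl","rb"))["top"]
c=onz(T,(380+606.25/8-.5,130+341.75/8-.5),.252);a=np.radians(9.9)
yr=np.array([-np.sin(a),np.cos(a),0]);xr=np.array([np.cos(a),np.sin(a),0])
for p in([.5825,-.1998,.176],[.58627,-.20067,.171]):
    q=c-np.array(p);print(c,q@xr,q@yr)
```

```text
[ 0.57084394 -0.20225586  0.252     ] -0.011904730440424692 -0.00041527377459411635
[ 0.57084394 -0.20225586  0.252     ] -0.015469014282785049 0.0010899440472138826
```

The tab is within about 1 mm of the notch, measured against both the ridges and the clip plate. Everything else is unmoved and the hand is clear, so I'm handing in.

```bash
python3 -c "
from cell import hand_in
print(hand_in())"
```

```text
the job is handed in; nothing more can be done
None
```

The sliding hook is in the mint clip's notch, and I handed the job in at about 11.4 s. With closed fingers I pushed the +y face of the blue tab about 148 mm towards rack -y, using short bursts over the first ridge, and stopped as soon as it clicked. I then backed the hand off and moved it well away.

- **Tab position:** the last top view put the tab within about 1 mm of the notch centre (-0.4 mm against the ridges, +1.1 mm against the clip plate). The side view gave 148–150 mm of travel against an expected 147–149 mm.
- **Click:** the push force fell to about zero, and the tab jumped about 5 mm ahead of the fingers. I had no direct reading of the plunger, so that it is down is inferred from this.
- **Surroundings:** by eye in the last top view, the hair pick was still hanging and the other items looked unmoved. I did not measure their positions.
- **Disagreements:** no check failed. The only mismatch was the ridge and plate estimates of the notch, which differ by about 1.5 mm.

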